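# Let one batch of cores out of the feeder

## Robot

A 6-joint arm with a two-finger parallel gripper is mounted at the origin on the work surface. World frame = base frame: x ahead of the robot, y to its left, z up, the work surface at z = 0. Lengths are in mm, angles in rad, forces in N, time in s.
With the tool pointing down it reaches from about 275 to 750 mm from the base axis. Payload 10.2 kg.
Tool frame: the origin (TCP) lies between the finger pads, 19 mm behind the fingertips; this is the grasp point; z points along the fingers, y is the line along which they close (so a half turn about z gives the same grasp; the last joint's range is limited). The gripper opens to 85 mm and grips with 20 to 120 N. Pads are 22 mm wide; open, the fingers measure 114 mm over their backs; the gripper's body (76 mm by 85 mm) begins 54 mm behind the grasp point. The pads swing forward as they close: fully open they stand 13 mm farther back than shut.
Start: joints at [-1.361, 0.313, 1.498, -0, 1.331, -0.223], TCP at [220.181, -476.604, 249.994] pointing down, gripper open.
Joint ranges: [-2.94, 2.94], [-0.97, 2.17], [0.19, 2.56], [-1.23, 4.37], [0.02, 3.11], [-2.88, 2.88]. Speed limits (rad/s): [2.39, 2.39, 3.01, 3.14, 3.14, 3.14].

## Interface

Orientations are given as a unit quaternion [w, x, y, z].
In Python, from rig import sense, eyes, finish_job gives the robot as it stands.
- The arm moves only by the shell command python3 -m jog 'ROWS' [FORCE]. ROWS is JSON, a list of rows, each a list of 7 numbers: the shift along the tool's x, y, z in m, then the turn, a rotation vector about the tool's x, y, z in rad, then the finger opening in m, from 0 to 0.0854. In form: [[dx, dy, dz, rx, ry, rz, gripper], ...]. A call has 1 to 5 rows; each row shifts and turns the commanded pose from where the row before left it, along the tool's axes as they then stand; what a row does not reach is not made up. A row lasts 1/10 s, in which the tool goes at most 50 mm and 8.59 degrees, less where a joint would pass 70% of its speed; a pose out of reach is approached as far as the arm can. A call is refused whole if a number of a shift passes 0.05 or a number of a turn 0.15, either way. A call with a gripper value outside its range is refused whole. The fingers move at their own pace and stop on an object; FORCE is the grip in N (left out, the last holds). Time passes only in rows, so rows that do not move let the fingers close. It gives the time, the measured TCP pose, the force, the opening and the grip force at its end, in the units of the state.
- sense(): the state, without advancing time (a new reading comes with each control period).
- eyes.capture(name): name is "scene" or "top"; returns the picture (480x640x3 uint8, red, green, blue); there is no depth.
- eyes.calibration(name): a dict with "fx", "fy", "cx", "cy" (pixels), "dist" ([k1, k2, p1, p2, k3] as OpenCV has them; the pictures are not rectified), "cam_to_world" (4x4, takes a point from camera to world coordinates). Camera axes: x right, y down, z forward; pixel columns grow to the right and rows downward; lengths in mm; the calibration is good to about 2 mm. A picture is of the moment at which its call begins. calibration takes no time and is no camera call.
- finish_job(): hands the job in; it is judged then, once.
The state is a dict: "time_s": time; "joints": joint angles; "dq": joint speeds; "tau": joint torques, N m; "eef_pos": TCP position; "ee_rot": TCP orientation; "force": force on the tool from outside, world axes, zero at the start; "wrist_torque": the same for the moment, N m; "grip_width": opening from 0.0 (shut) to 1.0 (fully open); "grip_force": force on a finger pad.
Only numpy, scipy, OpenCV 4.12 (cv2) and the standard library are available. Lean on these libraries where they do the work, as an engineer would, in place of code of your own. Each camera call takes 0.05 s, during which the arm holds its last target. There are 200 camera calls.

## Task

Let one batch of three cardboard cores run out of the feeder into the grey tray: press the rocker's black pad fully down with the fingertips, keep it down until all three cores have rolled into the tray, then let it come all the way back up so that the gate closes and the two remaining cores roll down against it. Do not touch the cores themselves, and leave the tray and the other things on the bench where they are.

Things in the scene. Friction and masses are not known exactly. Their poses are not given: they have to be found in the camera images.
- feeder: Gravity feeder for cardboard cores, fixed to the bench: grey sheet-steel chute 252 x 122 mm on a stand, cheeks 26 mm high, five cores in its lane. Origin on the bench under the pivot of its rocker; x points level downhill, the way the cores roll out, z up. The bed falls 0.245 rad towards +x; it is 114 mm above the bench at the origin. Highest part: the rocker, about 210 mm.
- lip (a point): Middle of the lower edge of the chute's bed, 84 mm above the bench, over the near edge of the tray, where the cores drop off.
- rocker (a joint): Angle of the rocker, a sprung steel seesaw frame pivoted across the lane: 0 = at rest, pad up, gate down; 0.50 = pad down at its hard stop, gate fully up. Cores pass the gate above about 0.44. Held down, the three cores ahead of the hold-back finger run out within about 1.5 s; let up, the other two roll down to the gate within about 1 s. The spring resists with about 4 to 6 N at the pad.
- pivot (a point): Middle of the rocker's pivot axis, which runs level across the lane, 20 mm off the bed.
- pad (a point): Centre of the top face of the press pad, a black rubber-faced plate at the rocker's uphill end, 66 mm along the lane x 60 mm across, beyond the chute's upper end. At rest 211 mm above the bench, tilted 0.245 rad down towards the gate. Pressed, it sinks 87 mm on an arc about the pivot, shifts 17 mm uphill and ends tilted 0.255 rad the other way. Free space above and uphill of it.
- gate_edge (a point): Middle of the lower edge of the gate, a slippery white nylon plate 104 mm wide and 4 mm thick hanging across the lane from the rocker's downhill end. At rest 7 mm above the bed, fully up 40 mm.
- finger_edge (a point): Middle of the lower edge of the hold-back finger, a slippery white nylon blade 4 mm thick hanging from the rocker between pivot and pad. At rest it is just above the cores; as the pad goes down it drops between the third and fourth cores and holds the fourth back.
- tray: Open grey plastic tray, 300 mm (its x, along the feeder's downhill direction) x 200 mm x 75 mm high, walls and floor 5 mm, 0.9 kg, loose on the bench with its near edge under the chute's lip. Origin at the centre of its underside.
- jar: Bystander: closed white plastic glue jar, 68 mm in diameter, 95 mm high, standing on the bench. Origin at the centre of its underside.
- tape: Bystander: roll of brown paper tape lying flat on the bench, 110 mm outside, 76 mm bore, 48 mm high. Origin at the centre of its underside.
- spare_core: Bystander: one more cardboard core, standing on end on the bench beside the feeder, 36 mm in diameter, 110 mm high. Origin at the centre of its underside.
- brush: Bystander: glue brush lying on the bench on the robot's side of the feeder, handle along its x axis. Origin at the middle of its underside.
- core1: Brown cardboard tube (winding core) 36 mm in diameter, 110 mm long, 40 g, lying across the lane, first (lowest) in the lane, lying against the gate. Origin at its centre; y is its own axis.
- core2: Brown cardboard tube (winding core) 36 mm in diameter, 110 mm long, 40 g, lying across the lane, second in the lane. Origin at its centre; y is its own axis.
- core3: Brown cardboard tube (winding core) 36 mm in diameter, 110 mm long, 40 g, lying across the lane, third in the lane, the last one ahead of the hold-back finger. Origin at its centre; y is its own axis.
- core4: Brown cardboard tube (winding core) 36 mm in diameter, 110 mm long, 40 g, lying across the lane, fourth in the lane, the first one behind the hold-back finger; it must stay in the lane. Origin at its centre; y is its own axis.
- core5: Brown cardboard tube (winding core) 36 mm in diameter, 110 mm long, 40 g, lying across the lane, fifth and last (highest) in the lane; it must stay in the lane. Origin at its centre; y is its own axis.
Not all that is in view belongs to the job. What is shaped like the core3 but blue is not meant. Leave any green or turquoise look-alike of the core1 alone.

How it is judged:
By the outcome, as a careful person would: the job done as asked, in the order asked, and still so for the second after the job is handed in, with the robot touching nothing.
It also fails if it takes over 32 s, if anything falls off the work surface, if the arm or the gripper's body presses on something with over 40 N, if the wrist force passes 120 N, or if a joint passes its speed limit or range.

## Working session

There is one attempt and no reset: what is moved stays moved. The work goes in short steps, Python scripts to look and compute and a shell command to move; the robot and the scene stay as the last step left them, time stands still between calls to the robot, and variables do not carry over. Pictures are saved under pics/ and viewed, at most 10 in all, crops included, and the job is handed in when it is done.

```bash
mkdir -p pics; python3 - <<'E'
from rig import sense, eyes
import cv2,json
for n in("scene","top"):
    im=eyes.capture(n); cv2.imwrite(f"pics/{n}0.png",im[:,:,::-1]); print(eyes.calibration(n))
s=sense();print({k:s[k] for k in("time_s","eef_pos","ee_rot","force","grip_width")})
E
```

```text
{'fx': 469.85426514448915, 'fy': 469.85426514448915, 'cx': 321.1745739333795, 'cy': 234.91213564667018, 'dist': array([0.03413643, 0.        , 0.        , 0.        , 0.        ]), 'cam_to_world': array([[-1.75944856e-02,  8.58537315e-01, -5.12449132e-01,
         1.05751389e+03],
       [ 9.99818391e-01,  1.13538503e-02, -1.53060775e-02,
         6.38530367e+01],
       [-7.32256800e-03, -5.12625369e-01, -8.58581162e-01,
         8.86471347e+02],
       [ 0.00000000e+00,  0.00000000e+00,  0.00000000e+00,
         1.00000000e+00]])}
{'fx': 591.3574572677995, 'fy': 591.3574572677995, 'cx': 325.2876658290063, 'cy': 242.04081278107256, 'dist': array([0.00437704, 0.        , 0.        , 0.        , 0.        ]), 'cam_to_world': array([[ 1.47608254e-02, -9.95792696e-01,  9.04379638e-02,
         5.03694043e+02],
       [-9.99887709e-01, -1.44663609e-02,  3.91065231e-03,
         3.33971900e+01],
       [-2.58589078e-03, -9.04855329e-02, -9.95894413e-01,
         1.35065673e+03],
       [ 0.00000000e+00,  0.00000000e+00,  0.00000000e+00,
         1.00000000e+00]])}
{'time_s': 0.1, 'eef_pos': array([ 220.13471364, -476.39221962,  249.49767158]), 'ee_rot': array([-5.81086799e-04,  9.76679726e-01,  2.14700662e-01,  1.43332346e-05]), 'force': array([-0.2040994 , -0.42805826, -0.03634314]), 'grip_width': 1.0024134364970516}
```

View pics/scene0.png

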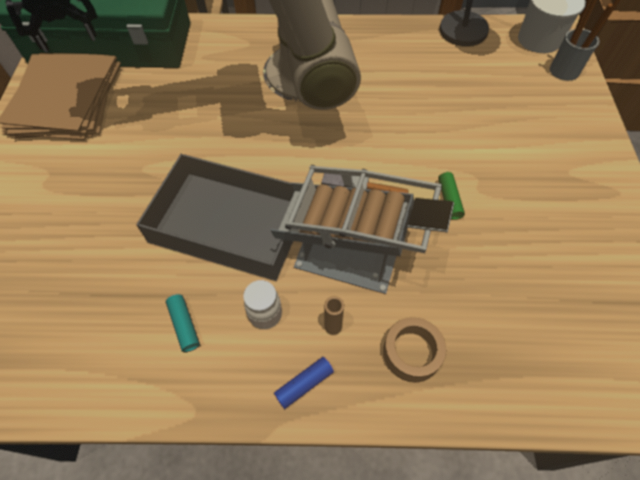

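View pics/top0.png

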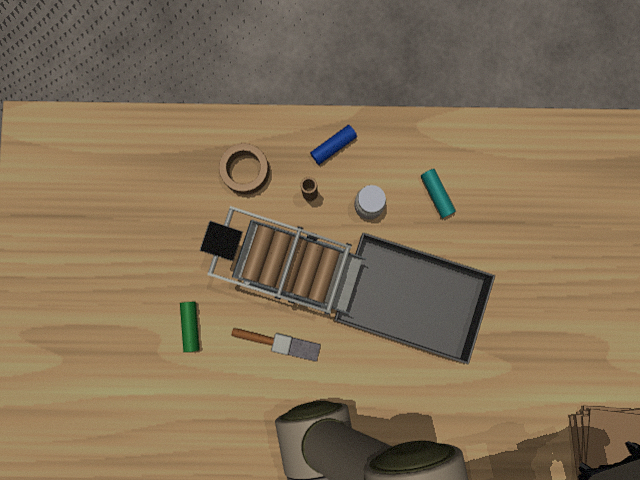

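The top view shows the pad as a black square near (221,240), the lane running to the lower right into the tray (centre about 415,298), and the brush at (275,342). In the scene view the pad is near (430,214). Next I triangulate the pad and get the lane direction.

```bash
cat > h.py <<'E'
import numpy as np,cv2
from rig import eyes
def ray(n,p):
    c=eyes.calibration(n);K=np.array([[c['fx'],0,c['cx']],[0,c['fy'],c['cy']],[0,0,1]])
    u=cv2.undistortPoints(np.array([[p]],float),K,c['dist'])[0,0]
    T=c['cam_to_world'];return T[:3,3],T[:3,:3]@[u[0],u[1],1]
def onz(n,p,z):
    o,d=ray(n,p);return o+d*(z-o[2])/d[2]
def tri(a,b):
    (o1,d1),(o2,d2)=ray("top",a),ray("scene",b)
    s=np.linalg.lstsq(np.c_[d1,-d2],o2-o1,rcond=None)[0]
    p,q=o1+s[0]*d1,o2+s[1]*d2;return (p+q)/2,np.linalg.norm(p-q)
def dark(n,box,t):
    x0,y0,x1,y1=box;im=cv2.imread(f"pics/{n}0.png")
    m=(im.max(2)<t).astype(np.uint8);k=np.zeros_like(m);k[y0:y1,x0:x1]=m[y0:y1,x0:x1]
    k=cv2.morphologyEx(k,cv2.MORPH_OPEN,np.ones((5,5)))
    c=max(cv2.findContours(k,0,2)[0],key=cv2.contourArea);M=cv2.moments(c)
    return (M['m10']/M['m00'],M['m01']/M['m00']),cv2.boxPoints(cv2.minAreaRect(c)),M['m00']
E
python3 - <<'E'
from h import *
np.set_printoptions(precision=1,suppress=True)
ct,bt,at=dark("top",(190,210,255,270),50); cs,bs,as_=dark("scene",(400,185,460,240),60)
print(ct,bt,at,cs,bs,as_); print("pad",tri(ct,cs), onz("top",ct,211))
b=np.array([onz("top",p,211)for p in bt]);print(b,[np.linalg.norm(b[i]-b[i-1])for i in range(4)])
# tray rim corners (z=75) from top picture
for a,c in(((366,234),(494,274)),((337,321),(469,362))):
    p,q=onz("top",a,75),onz("top",c,75);d=q-p;print("tray edge",p,q,np.linalg.norm(d),np.arctan2(d[1],d[0]))
E
```

```text
(220.98648648648648, 240.512474012474) [[200.1 249.7]
 [209.7 220.9]
 [241.8 231.6]
 [232.2 260.4]] 962.0 (429.66702127659573, 213.329609929078) [[407.6 225.7]
 [408.9 199.1]
 [450.3 201.1]
 [449.  227.7]] 940.0
pad (array([607.3, 239. , 208.8]), np.float64(2.5401485012265987)) [607.2 239.8 211. ]
[[588.8 279.7 211. ]
 [645.1 262.9 211. ]
 [625.2 200.  211. ]
 [569.  217.  211. ]] [np.float64(65.7263477132656), np.float64(58.78113032398369), np.float64(66.0183315582139), np.float64(58.6767106941963)]
tray edge [638.3 -49.6  75. ] [ 555.7 -325.8   75. ] 288.3125993445912 -1.8613540724618274
tray edge [450.3  10.8  75. ] [ 368.1 -270.7   75. ] 293.2685179721586 -1.854833366758157
```

```bash
python3 -m jog '[[0,0,-0.04,0,0,0,0],[0,0,-0.04,0,0,0,0],[0.033,-0.024,0,0,0,0,0],[0.033,-0.024,0,0,0,0,0],[0.033,-0.024,0,0,0,0,0]]' 40; python3 -m jog '[[0.033,-0.024,0,0,0,0,0],[0.033,-0.024,0,0,0,0,0],[0.033,-0.024,0,0,0,0,0],[0.033,-0.024,0,0,0,0,0],[0.033,-0.024,0,0,0,0,0]]'
```

```text
time_s: 0.6
eef_pos: [280.2, -368.3, 329.7]
ee_rot: [-0.0, 0.977, 0.214, 0.0]
force: [-0.1, -0.0, 0.5]
grip_width: 0.144
grip_force: 0.0
time_s: 1.1
eef_pos: [379.7, -190.0, 329.9]
ee_rot: [-0.0, 0.977, 0.215, -0.0]
force: [0.3, -0.8, -0.3]
grip_width: -0.001
grip_force: 0.0
```

```bash
for i in 1; do python3 -m jog '[[0.033,-0.024,0,0,0,0,0],[0.033,-0.024,0,0,0,0,0],[0.033,-0.024,0,0,0,0,0],[0.033,-0.024,0,0,0,0,0],[0.033,-0.024,0,0,0,0,0]]'; done;  python3 -m jog '[[0.033,-0.024,0,0,0,0,0],[0.033,-0.024,0,0,0,0,0],[0.033,-0.024,0,0,0,0,0],[0,0,0,0,0,0,0],[0,0,0,0,0,0,0]]'; python3 - <<'E'
from rig import sense
print(sense()['joints'])
E
```

```text
time_s: 1.6
eef_pos: [479.2, -11.7, 329.8]
ee_rot: [-0.0, 0.977, 0.215, -0.0]
force: [0.4, -0.7, -0.3]
grip_width: 0.0
grip_force: 0.0
time_s: 2.1
eef_pos: [538.3, 93.8, 329.3]
ee_rot: [-0.0, 0.977, 0.215, -0.001]
force: [-0.2, -0.7, -0.7]
grip_width: 0.003
grip_force: 0.0
[-4.18778351e-02  3.20451673e-01  1.28293958e+00 -2.66427151e-04
  1.53960494e+00  1.09480356e+00]
```

```bash
python3 -m jog '[[0.032,-0.027,0,0,0,0,0],[0.032,-0.027,0,0,0,0,0],[0.032,-0.027,0,0,0,0,0],[0.032,-0.026,0,0,0,0,0],[0,0,0.03,0,0,0,0]]'; python3 -m jog '[[0,0,0.03,0,0,0,0],[0,0,0,0,0,0,0],[0,0,0,0,0,0,0]]'; python3 - <<'E'
from rig import sense,eyes
import cv2
s=sense();print(s['joints'],s['eef_pos'])
im=eyes.capture("scene")[:,:,::-1];a=cv2.resize(im[130:300,260:480],None,fx=1.8,fy=1.8)
im=eyes.capture("top")[:,:,::-1];b=cv2.resize(im[150:320,160:380],None,fx=1.8,fy=1.8)
cv2.imwrite("pics/c1.png",cv2.hconcat([a,b]))
E
```

```text
time_s: 2.6
eef_pos: [612.3, 246.9, 303.2]
ee_rot: [-0.0, 0.976, 0.216, 0.005]
force: [0.7, 0.2, -0.1]
grip_width: -0.001
grip_force: 0.0
time_s: 2.9
eef_pos: [610.0, 243.2, 271.2]
ee_rot: [0.0, 0.977, 0.214, 0.0]
force: [-0.3, -0.7, -0.5]
grip_width: 0.001
grip_force: 0.0
[ 2.01325281e-01  6.07181616e-01  1.00135052e+00 -1.04240842e-04
  1.53263574e+00  1.34065184e+00] [609.95851079 243.15876731 271.18207707]
```

View pics/c1.png

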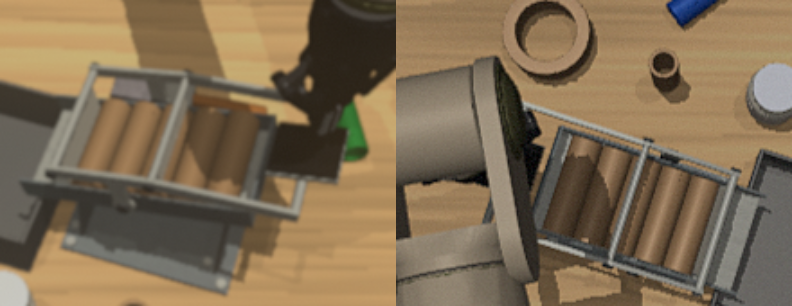

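```bash
python3 -m jog '[[0,0,0.006,0,0,-0.14,0],[0,0,0.006,0,0,-0.14,0],[0,0,0.006,0,0,-0.14,0],[0,0,0.006,0,0,-0.14,0],[0,0,0.006,0,0,-0.14,0]]' && python3 -m jog '[[0,0,0.002,0,0,-0.14,0],[0,0,0,0,0,0,0],[0,0,0,0,0,0,0]]'
```

```text
time_s: 3.5
eef_pos: [610.2, 243.9, 241.8]
ee_rot: [0.001, 0.842, 0.539, 0.001]
force: [-0.4, 0.1, 0.7]
grip_width: 0.003
grip_force: 0.0
time_s: 3.8
eef_pos: [610.1, 244.1, 239.4]
ee_rot: [0.0, 0.805, 0.593, 0.001]
force: [0.2, -0.7, 0.2]
grip_width: 0.004
grip_force: 0.0
```

```bash
python3 -m jog '[[0,0,0.008,0,0,0,0],[0.008,0,0.017,0,0,0,0],[0.005,0,0.018,0,0,0,0],[0.003,0,0.018,0,0,0,0],[0.001,0,0.018,0,0,0,0]]' && python3 -m jog '[[0,0,0.015,0,0,0,0],[0,0,0.002,0,0,0,0]]'
```

```text
time_s: 4.3
eef_pos: [615.6, 261.5, 158.8]
ee_rot: [0.0, 0.805, 0.594, 0.002]
force: [4.0, 2.4, 5.8]
grip_width: 0.001
grip_force: 3.0
time_s: 4.5
eef_pos: [615.7, 261.4, 142.5]
ee_rot: [0.0, 0.805, 0.594, 0.002]
force: [-0.0, 1.2, 12.0]
grip_width: -0.001
grip_force: 5.7
```

```bash
python3 -m jog '[[0,0,0.001,0,0,0,0],[0,0,0,0,0,0,0],[0,0,0,0,0,0,0],[0,0,0,0,0,0,0],[0,0,0,0,0,0,0]]';  python3 -m jog '[[0,0,0,0,0,0,0],[0,0,0,0,0,0,0],[0,0,0,0,0,0,0],[0,0,0,0,0,0,0],[0,0,0,0,0,0,0]]'; python3 - <<'E'
from rig import sense,eyes
import cv2
im=eyes.capture("scene")[:,:,::-1];a=cv2.resize(im[130:300,120:480],None,fx=1.6,fy=1.6)
im=eyes.capture("top")[:,:,::-1];b=cv2.resize(im[190:370,160:520],None,fx=1.6,fy=1.6)
cv2.imwrite("pics/c2.png",cv2.vconcat([a,b]))
E
```

```text
time_s: 5.0
eef_pos: [615.7, 261.4, 142.6]
ee_rot: [0.001, 0.805, 0.594, 0.002]
force: [0.7, 1.9, 12.5]
grip_width: -0.005
grip_force: 5.7
time_s: 5.5
eef_pos: [615.7, 261.4, 142.6]
ee_rot: [0.001, 0.805, 0.594, 0.002]
force: [0.1, 1.7, 10.9]
grip_width: 0.0
grip_force: 5.7
```

View pics/c2.png

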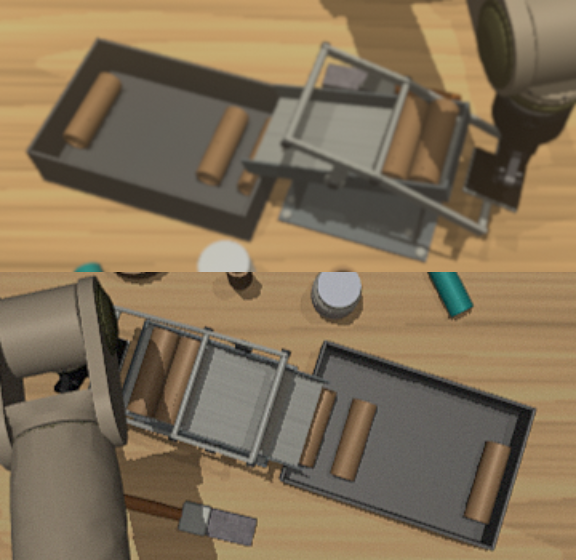

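All three cores have left the lane: one near (490,480) and one near (353,440) in the lower view, and the third at (318,430) just past the lip. Two are still held behind the finger. I'll hold a little longer, then let the pad up along its arc.

```bash
python3 -m jog '[[0,0,0,0,0,0,0],[0,0,0,0,0,0,0],[0,0,0,0,0,0,0],[0,0,0,0,0,0,0],[0,0,0,0,0,0,0]]';  python3 -m jog '[[0,0,-0.018,0,0,0,0],[-0.001,0,-0.018,0,0,0,0],[-0.003,0,-0.018,0,0,0,0],[-0.005,0,-0.018,0,0,0,0],[-0.006,0,-0.018,0,0,0,0]]';python3 -m jog '[[0,0,-0.02,0,0,0,0],[0,0,-0.03,0,0,0,0],[0.03,0,-0.03,0,0,0,0],[0.04,0,-0.02,0,0,0,0],[0,0,0,0,0,0,0]]';python3 -m jog '[[0,0,0,0,0,0,0],[0,0,0,0,0,0,0],[0,0,0,0,0,0,0],[0,0,0,0,0,0,0],[0,0,0,0,0,0,0]]'; python3 - <<'E'
from rig import sense,eyes
import cv2
im=eyes.capture("scene")[:,:,::-1];a=cv2.resize(im[130:300,120:480],None,fx=1.6,fy=1.6)
im=eyes.capture("top")[:,:,::-1];b=cv2.resize(im[190:370,160:520],None,fx=1.6,fy=1.6)
cv2.imwrite("pics/c3.png",cv2.vconcat([a,b]))
E
```

```text
time_s: 6.1
eef_pos: [615.7, 261.4, 142.6]
ee_rot: [0.001, 0.805, 0.594, 0.002]
force: [-0.2, 2.5, 10.8]
grip_width: -0.002
grip_force: 5.7
time_s: 6.6
eef_pos: [610.2, 245.9, 231.1]
ee_rot: [0.0, 0.805, 0.594, -0.0]
force: [-1.1, -3.3, 2.5]
grip_width: 0.004
grip_force: 1.2
time_s: 7.1
eef_pos: [631.9, 317.3, 332.6]
ee_rot: [0.001, 0.804, 0.595, 0.003]
force: [0.9, 0.4, 0.4]
grip_width: -0.005
grip_force: 0.0
time_s: 7.6
eef_pos: [630.8, 312.6, 331.1]
ee_rot: [-0.0, 0.804, 0.594, -0.0]
force: [0.4, -0.6, -0.6]
grip_width: 0.002
grip_force: 0.0
```

View pics/c3.png

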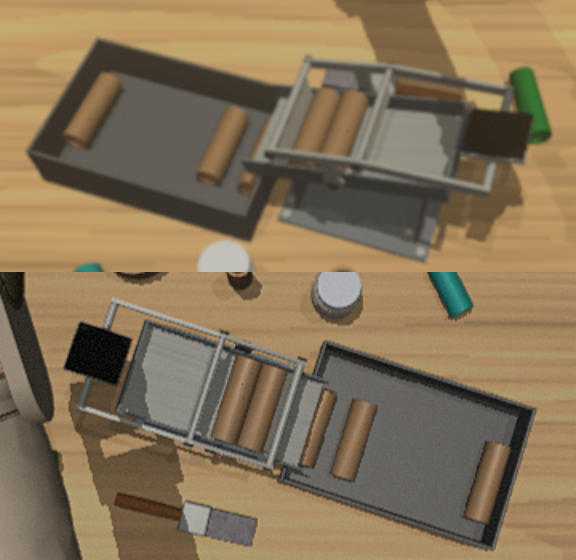

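The rocker is back at rest and the two remaining cores lie against the gate. Two cores are clearly in the tray and the third is next to the lip, so I'll check its height.

```bash
python3 - <<'E'
from h import *
f=lambda x,y:(120+x/1.6,130+y/1.6); g=lambda x,y:(160+x/1.6,190+(y-272)/1.6)
print(tri(g(329,393),f(245,187)), tri(g(370,404),f(207,180)))
E
```

```text
(array([572.42252853, -52.64616591,  22.17792389]), np.float64(0.32193174760645704)) (array([ 557.76574834, -108.34553244,   13.64901541]), np.float64(6.04490242705693))
```

The core by the lip measures about 22 mm high, the same level as a core lying on the tray floor. I'm handing the job in.

```bash
python3 -c "
from rig import finish_job;print(finish_job())"
```

```text
the job is handed in; nothing more can be done
None
```

Job handed in after about 8 s: three cores are in the tray, the rocker is back up with the gate closed, the other two cores rest against the gate, and the arm is clear of everything.

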